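# Snap the filter cover onto the sterilising container

## Robot

A 6-joint arm with a two-finger parallel gripper is mounted at the origin on the work surface. World frame = base frame: x ahead of the robot, y to its left, z up, the work surface at z = 0. Lengths are in m, angles in rad, forces in N, time in s.
With the tool pointing down it reaches from about 0.425 to 0.95 m from the base axis. Payload 3.5 kg.
Tool frame: the origin (TCP) lies at the very end of the fingers, on their centre line; the grasp point (between the pads) lies 19 mm behind it; z points along the fingers, y is the line along which they close (so a half turn about z gives the same grasp; the last joint's range is limited). The gripper opens to 85 mm and grips with 20 to 120 N. Pads are 22 mm wide; open, the fingers measure 114 mm over their backs; the gripper's body (76 mm by 85 mm) begins 54 mm behind the grasp point. The pads swing forward as they close: fully open they stand 13 mm farther back than shut.
Start: joints at [-1.493, 0.286, 1.577, -0, 1.279, -0.15], TCP at [0.152, -0.658, 0.231] pointing down, gripper open.
Joint ranges: [-2.77, 2.77], [-0.9, 2.22], [0.21, 2.48], [-1.53, 4.67], [0.24, 2.81], [-2.84, 2.84]. Speed limits (rad/s): [2.79, 2.79, 3.14, 3.14, 3.14, 3.14].

## Interface

Orientations are given as a unit quaternion [x, y, z, w].
In Python, from plant import ctrl gives the robot as it stands.
- The arm moves only by the tool carry_out, never from a script. Its argument "deltas" is one flat list of numbers, 6 for each row, row after row: the shift along the tool's x, y, z in m, then the turn, a rotation vector about the tool's x, y, z in rad. A call has 1 to 5 rows; each row is the pose to reach, as a shift and turn from the pose commanded when the call began, along the tool's axes at that moment; what a row does not reach only later rows make up. A row lasts 1/8 s, in which the tool goes at most 62.5 mm and 10.7 degrees, less where a joint would pass 70% of its speed; a pose out of reach is approached as far as the arm can. A call with a gripper value outside its range is refused whole. "grip" is the opening in per cent of the stroke, from 0 (shut) to 100 (fully open), set as the call begins (left out, the last holds). The fingers move at their own pace and stop on an object; "grip_force" is the grip in N (left out, the last holds). Time passes only in rows, so rows that repeat a pose let the fingers close. It gives the time, the measured TCP pose, the force, the opening and the grip force at its end, in the units of the state.
- ctrl.get_state(): the state, without advancing time (a new reading comes with each control period).
- ctrl.read_camera(name): name is "side" or "top"; returns (picture, depth): 400x640x3 uint8, red, green, blue; 400x640 float32, m along the optical axis (not along the pixel's ray), 0 where there is no reading.
- ctrl.camera_model(name): a dict with "intrinsics" (3x3 intrinsics, pixels), "k1" (the pictures are not rectified: a ray, as slopes to the right and down, at radius r is drawn at 1 + k1 r^2 times it, then the intrinsics apply), "extrinsics" (4x4, takes a point from world to camera coordinates). Camera axes: x right, y down, z forward; pixel columns grow to the right and rows downward; lengths in m; the calibration is good to about 2 mm. A picture is of the moment at which its call begins. camera_model takes no time and is no camera call.
- ctrl.sign_off(): hands the job in; it is judged then, once.
Trained networks look in the newest picture that a camera, given by its name, has taken for a name from the list of things; names that differ only in an ending like _2 or _b are one class to them, and where a whole thing is asked for, a point or a joint stands for the part that bears it (a point fixed in the world has none). Each returns a list of dicts, best first, with "score" (0 to 1); they miss things now and then, are a little off and sometimes report something else, mostly with a low value. They report only what shows in the picture. A call takes as long as a camera call. They do not tell look-alikes from the thing itself.
- ctrl.find_in(camera, query): "uv" ([column, row] in pixels, amid what is visible of it).
The state is a dict: "time": time; "qpos": joint angles; "dq": joint speeds; "joint_efforts": joint torques, N m; "eef_pos": TCP position; "tcp_rot": TCP orientation; "contact_force": force on the tool from outside, world axes, zero at the start; "wrist_torque": the same for the moment, N m; "opening": opening from 0.0 (shut) to 1.0 (fully open); "finger_force": force on a finger pad.
Only numpy, scipy, OpenCV 4.12 (cv2) and the standard library are available. Lean on these libraries where they do the work, as an engineer would, in place of code of your own. Each camera call takes 0.05 s, during which the arm holds its last target. There are 200 camera calls.

## Task

Lift the grey filter cover off the sloping drying stand by its grip bar, set it rim down and level into the raised frame on the sterilising container's lid, and press it straight down until it snaps past the spring catches and its rim is fully home on the gasket. Then keep pressing it firmly against the gasket, and finish like that: still holding the grip bar and pushing down, without letting go. Leave the other things on the counter where they are.

Things in the scene. Friction and masses are not known exactly. Their poses are not given: they have to be found in the camera images.
- cover_grip (a point): Centre of the grip bar of the loose grey filter cover: grasp here. The bar stands on the cover's flat top: 44 mm long (cover x), 14 mm wide (cover y: pinch it this way), 34 mm tall. The point lies 40 mm above the cover's rim edge, 22 mm above its flat top, 12 mm below the top of the bar. Axes as for cover. At the start z leans 15 degrees from vertical.
- cover: The same loose cover, about 80 g: a rectangular cap 96 mm long (x) by 60 mm wide (y), open rim below (-z), flat top 18 mm above the rim edge. Origin: centre of the rim edge. Along each long side runs a round bead 4 mm above the rim edge; 69 mm wide over both beads. Half a turn about z makes no difference. It starts rim down on the sloping stand.
- stand: Steel drying stand, fixed; origin on the counter under its centre. Its 130 x 120 mm plate slopes up by 15 degrees along the stand's +x; the low edge, with a 13 mm ledge, is on the robot's side. Plate centre 36 mm above the counter, high edge about 53 mm. The cover lies on it with its long side up the slope.
- container: Aluminium sterilising container, fixed, 156 mm (x) by 226 mm (y), flat lid 55 mm above the counter; origin on the counter under its centre. On the lid stands a steel frame open at the top, inside 101 mm (x) by 74 mm (y), walls 6 mm thick, flared lip with its top 81 mm above the counter. The cover goes in with its long side along the container's x.
- seat_center (a point): Centre of the seat inside the frame, at the top of the uncompressed gasket, 60 mm above the counter; axes as for the container. When the cover just touches the gasket, cover coincides with this point and cover_grip lies 40 mm above it.
- catch_left (a joint): Outward travel (m) of the sprung steel roller in the frame's +y long wall; 0 at rest, jutting 6 mm into the frame; 62 mm between the two rollers. The cover's beads meet the rollers with the rim edge about 13 mm above the gasket; pushing past takes about 7 to 12 N. At about 6 mm it snaps: the force drops suddenly and the catches pull the cover down until the rim meets the gasket.
- catch_right (a joint): The same for the roller in the frame's -y long wall.
- gasket: Springy rubber gasket frame, 96 x 62 mm, inside the container's frame; origin 5 mm below its top. The snapped-in cover only just touches it. Pressed, it gives by 1 mm for each 3 N, up to 4 mm; pressing firmly means about 8 to 12 N.
- tape_roll: Bystander: roll of paper tape, 80 mm across, 24 mm tall; origin at the centre of its underside.
- vial: Bystander: small amber glass jar, 34 mm across, 60 mm tall; origin at the centre of its underside.
- dish: Bystander: round steel dish, 100 mm across, 35 mm tall; origin at the centre of its underside.
Not all that is in view belongs to the job. Leave any orange look-alike of the stand alone.

How it is judged:
On the way, in this order (a step that is already met when the one before it is completed fails the run):
1. the cover is lifted clear of the stand (contact force between cover and stand below 0.01 N and distance of cover_grip from where it was at the start of the episode above 0.04 m), for 0.1 s.
2. the cover has snapped in, rim down and level, and is pressed onto the gasket (z of cover_grip in the frame of seat_center below 0.041 m and horizontal distance between cover_grip and seat_center below 0.006 m and angle between cover_grip's own z axis and vertical below 0.08 rad and contact force between cover and gasket above 4 N), for 0.2 s.
At the end, for the whole second after the job is handed in: The cover is snapped into the frame rim down: its rim is no more than 1 mm above the uncompressed gasket top, within 6 mm of the frame's centre, level within 0.08 rad and in line within 0.1 rad; the rim presses on the gasket with more than 4 N and the fingers still hold the cover (more than 2 N) (all of step 2 and angle between the x axis of cover_grip and the x axis of seat_center, either way round below 0.1 rad and contact force between the fingers and cover above 2 N); the arm keeps its last pose, push and grip.
It fails at once if a bystander is pushed away by more than 30 mm (distance of any of tape_roll, vial, dish from where it was at the start of the episode above 0.03 m).
It also fails if it takes over 45 s, if anything falls off the work surface, if the arm or the gripper's body presses on something with over 40 N, if the wrist force passes 120 N, or if a joint passes its speed limit or range.

## Working session

There is one attempt and no reset: what is moved stays moved. The work goes in short steps, Python scripts to look and compute and a tool call to move; the robot and the scene stay as the last step left them, time stands still between calls to the robot, and variables do not carry over. Pictures are saved under pics/ and viewed, at most 10 in all, crops included, and the job is handed in when it is done.

Besides the shell and the picture viewer there is one more tool, called after "Call:" as name(argument=value, ...), one argument or row to a line, values as JSON. carry_out: Moves the arm, as the interface text tells. Its arguments: {"type":"object","properties":{"deltas":{"type":"array"},"grip":{"type":"number"},"grip_force":{"type":"number"}},"required":["deltas"]}

```bash
mkdir -p pics; cat > h.py <<'E'
import numpy as np, cv2
from plant import ctrl
from scipy.spatial.transform import Rotation as R
def cloud(name, d):
    m=ctrl.camera_model(name);K=np.array(m["intrinsics"]);E=np.array(m["extrinsics"])
    v,u=np.mgrid[:d.shape[0],:d.shape[1]]
    p=np.stack([u,v],-1).reshape(-1,1,2).astype(np.float64)
    n=cv2.undistortPoints(p,K,np.array([m["k1"],0,0,0.])).reshape(d.shape+(2,))
    c=np.dstack([n*d[...,None],d])
    w=(c-E[:3,3])@E[:3,:3]
    w[d<=0]=np.nan
    return w
E
python3 - <<'E'
from h import *
for n in ("top","side"):
    p,d=ctrl.read_camera(n); cv2.imwrite(f"pics/{n}0.png",p[...,::-1]); w=cloud(n,d); np.savez(f"{n}0.npz",p=p,d=d,w=w)
    for q in ("cover","cover_grip","stand","container","seat_center","gasket","tape_roll","vial","dish","catch_left"):
        try: r=ctrl.find_in(n,q)
        except Exception as e: print(q,e);continue
        for o in r[:3]:
            u,v=np.round(o["uv"]).astype(int); print(n,q,round(o["score"],2),u,v,w[v,u].round(3))
s=ctrl.get_state();print(s)
E
```

```text
top cover 0.63 250 214 [0.586 0.155 0.087]
top cover_grip 0.65 253 215 [0.587 0.151 0.052]
top stand 0.81 230 139 [0.805 0.229 0.036]
top stand 0.66 254 198 [0.633 0.149 0.062]
top container 0.68 370 209 [ 0.613 -0.173  0.059]
top seat_center 0.98 371 212 [ 0.605 -0.177  0.055]
top gasket 0.54 378 211 [ 0.608 -0.196  0.057]
top tape_roll 0.68 143 250 [0.482 0.464 0.002]
top vial 0.45 457 216 [ 0.601 -0.418  0.058]
top dish 0.85 145 198 [0.631 0.469 0.007]
top dish 0.44 141 248 [0.487 0.464 0.021]
top catch_left 0.53 368 212 [ 0.605 -0.168  0.058]
side cover 0.75 297 179 [0.587 0.152 0.05 ]
side cover 0.21 261 157 [0.478 0.4   0.02 ]
side cover_grip 0.78 299 180 [0.593 0.142 0.052]
side stand 0.9 357 170 [0.796 0.227 0.031]
side stand 0.56 309 190 [0.618 0.098 0.039]
side stand 0.51 260 156 [0.475 0.405 0.023]
side container 0.9 323 250 [ 0.613 -0.219  0.054]
side seat_center 0.64 320 252 [ 0.605 -0.225  0.054]
side gasket 0.73 318 233 [ 0.611 -0.151  0.056]
side tape_roll 0.56 261 154 [0.478 0.468 0.002]
side vial 0.87 332 329 [ 0.596 -0.444  0.04 ]
side dish 0.54 297 147 [0.618 0.486 0.015]
side catch_left 0.37 312 223 [ 0.598 -0.134  0.075]
{'time': 1.1, 'qpos': array([-1.49297286e+00,  2.86271648e-01,  1.57670756e+00,  2.25074876e-05,
        1.27860157e+00, -1.50003158e-01]), 'dq': array([ 0.0016167 , -0.00065106,  0.00164783, -0.00188872,  0.00144949,
       -0.00021748]), 'joint_efforts': array([-1.03431007e-04, -4.05971289e+01, -2.92943448e+01, -2.23151528e-04,
        5.65109985e-04,  4.12721761e-06]), 'eef_pos': array([ 0.15248681, -0.65753358,  0.23133969]), 'tcp_rot': array([9.93519260e-01, 1.13663888e-01, 1.05555160e-05, 6.32223382e-06]), 'contact_force': array([ 0.99323279, -0.37118967, -0.71919946]), 'wrist_torque': array([-0.04474297, -0.04626758,  0.06130131]), 'finger_force': 0.0, 'opening': 0.998905845559934}
```

View pics/top0.png

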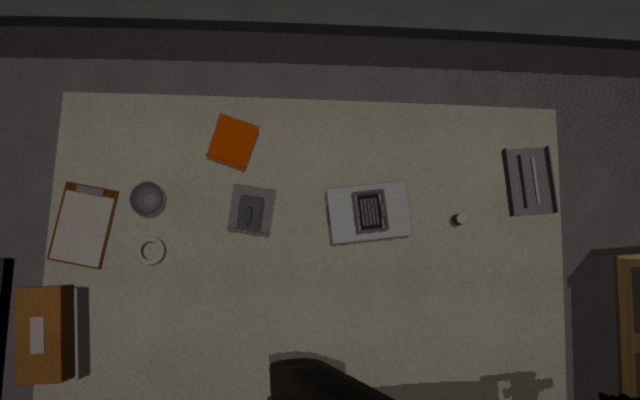

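View pics/side0.png

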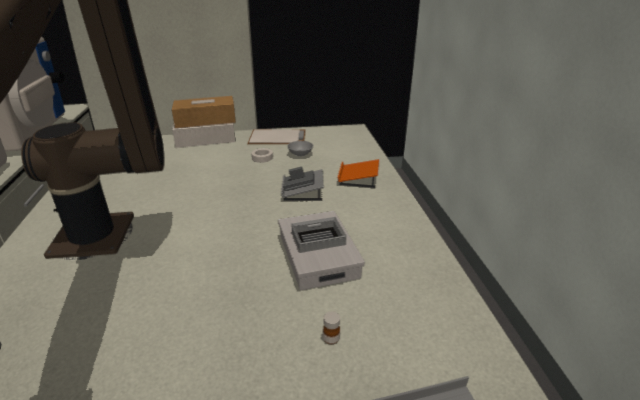

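The top view shows the grey stand with the cover at about (251,210) and the frame at (370,212). The orange look-alike is at (233,141) and the vial at (458,218). Next I fit rectangles in the cloud.

```bash
python3 - <<'E'
from h import *
D=np.load("top0.npz");p,w=D["p"],D["w"]
print("counter z",np.nanmedian(w[280:330,200:400,2]),np.nanstd(w[300:320,300:320,2]))
def rect(m,t):
    q=w[m][:,:2]; r=cv2.minAreaRect((q*1000).astype(np.float32)); print(t,m.sum(),np.round(r[0],1),np.round(r[1],1),round(r[2],2),"mean",q.mean(0).round(4),"z",np.median(w[m][:,2]).round(4))
def box(a,b,c,d): 
    m=np.zeros(w.shape[:2],bool); m[b:d,a:c]=1; return m
C=box(320,172,418,250); z=w[...,2]
rect(C&(z>.045)&(z<.095),"container")
rect(C&(z>.071),"lip")
S=box(222,178,282,242)
rect(S&(z>.01),"stand")
rect(S&(z>.072),"bar?")
for r in range(192,232,2): print(r,(z[r,234:272:2]*1000).round().astype(int))
q=w[S&(z>.01)]
# crops
a=cv2.resize(p[175:245,222:282,::-1],None,fx=6,fy=6,interpolation=cv2.INTER_CUBIC); b=cv2.resize(p[175:245,335:405,::-1],None,fx=6,fy=6,interpolation=cv2.INTER_CUBIC)
cv2.imwrite("pics/crop.png",cv2.convertScaleAbs(np.hstack([a[:420],b[:420]]),alpha=1.8))
E
```

```text
counter z 1.339838900158758e-05 0.0030119767693582338
container 4431 [ 606.  -171.8] [156.6 224.6] 8.11 mean [ 0.6044 -0.1704] z 0.0556
lip 413 [ 606.1 -170.3] [115.9  87.6] 7.59 mean [ 0.6071 -0.174 ] z 0.0788
stand 2001 [603.  158.3] [121.8 131. ] 82.76 mean [0.6018 0.1566] z 0.0451
bar? 89 [583.3 160.9] [14.1 44.5] 82.96 mean [0.5822 0.1606] z 0.0831
192 [42 51 49 48 47 52 46 48 50 48 45 51 52 47 48 49 51 47 49]
194 [45 44 46 46 52 46 46 48 43 49 51 51 49 46 45 50 47 46 55]
196 [41 41 45 47 70 64 68 55 48 42 49 44 49 45 44 49 42 49 43]
198 [44 42 47 44 61 64 62 63 65 60 62 60 58 59 51 37 42 43 44]
200 [43 39 39 52 60 62 61 61 65 60 60 64 63 64 62 49 45 42 48]
202 [36 38 41 51 58 53 58 57 60 59 63 59 61 59 60 52 43 42 45]
204 [37 36 35 47 55 61 57 56 61 57 57 58 58 60 62 50 43 43 42]
206 [33 36 37 61 56 57 60 54 53 58 58 55 60 57 52 39 40 41 37]
208 [30 39 32 57 51 56 50 88 87 71 52 54 59 57 53 39 35 36 41]
210 [32 38 33 55 48 49 55 87 87 72 55 57 60 55 39 37 34 42 33]
212 [36 36 30 47 48 50 87 83 82 60 62 51 46 50 38 35 38 37 35]
214 [31 31 35 54 49 52 84 81 87 56 54 49 51 51 40 3
[... 224 characters left out ...]
 45                   45                   45
                   81                   76                   76
                   47                   42                   46
                   50                   37                   31
                   30                   34                   34
                   33]
222 [25 31 44 42 45 45 79 79 69 42 46 48 43 29 31 28 27 28 31]
224 [26 24 43 43 36 42 40 45 42 43 46 42 50 32 28 27 25 25 33]
226 [25 22 43 39 39 41 45 47 39 38 43 42 46 35 24 24 28 26 24]
228 [22 19 38 38 37 39 37 42 39 41 44 42 41 25 21 25 24 21 25]
230 [31 35 34 34 26 39 33 38 37 38 41 39 40 28 22 21 20 24 19]<stdin>:14: RuntimeWarning: invalid value encountered in cast
```

View pics/crop.png

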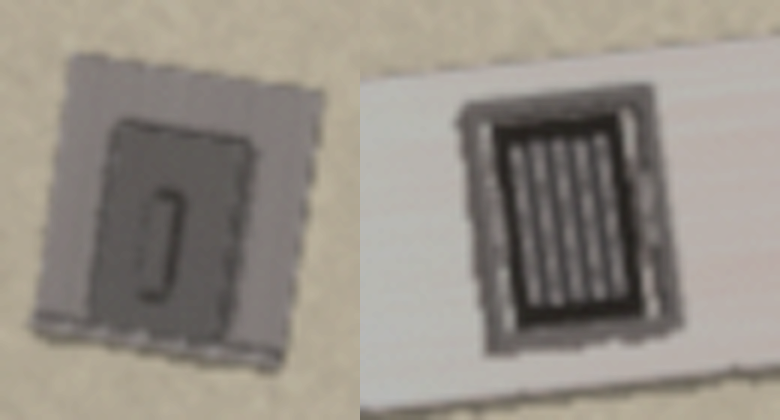

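```bash
cat >> h.py <<'E'
def target(grip, yaw, tilt=0, back=0.019):
    """tool pose with grasp point at grip; tool x along yaw, z down, leaning like the cover by tilt deg"""
    Rc=R.from_euler("ZY",[yaw,-tilt],degrees=True); Rt=Rc*R.from_euler("x",180,degrees=True)
    return np.array(grip)+Rt.apply([0,0,back]), Rt
def delta(tp,Rt):
    s=ctrl.get_state(); R0=R.from_quat(s["tcp_rot"])
    return np.round(np.r_[R0.inv().apply(tp-s["eef_pos"]),(R0.inv()*Rt).as_rotvec()],4).tolist()
E
python3 - <<'E'
from h import *
n=R.from_euler("ZY",[-7.2,-15],degrees=True).apply([0,0,1]); g=np.array([.584,.161,.0715])
print(n)
print("mid",delta(*target([.50,-.30,.24],0)))
print("pre",delta(*target(g+n*.09,-7.2,15)), target(g+n*.09,-7.2,15)[0])
E
```

```text
[-0.25677818  0.03243863  0.96592583]
mid [0.4193, -0.2698, 0.0103, 0.0, -0.0, 0.2278]
pre [0.588, -0.7063, 0.0913, -0.0463, 0.259, 0.3515] [0.56576875 0.16330314 0.14008073]
```

Call:
carry_out(
  deltas=[0.42,-0.27,0,0,0,0.228,0.42,-0.27,0,0,0,0.228,0.42,-0.27,0,0,0,0.228,0.42,-0.27,0,0,0,0.228,0.42,-0.27,0,0,0,0.228],
  grip=50,
)

```text
time: 1.72
eef_pos: [0.3716, -0.4321, 0.2317]
tcp_rot: [1.0, -0.0, 0.0, 0.0]
contact_force: [0.4, -0.2, 0.2]
opening: 0.496
finger_force: 0.0
```

```bash
python3 - <<'E'
from h import *
n=R.from_euler("ZY",[-7.2,-15],degrees=True).apply([0,0,1]); g=np.array([.584,.161,.0715])
print("pre",delta(*target(g+n*.09,-7.2,15)), ctrl.get_state()["eef_pos"],ctrl.get_state()["time"])
E
```

```text
pre [0.1938, -0.5955, 0.0913, -0.0157, 0.2608, 0.1245] [ 0.37157821 -0.4320582   0.23166639] 1.725
```

Call:
carry_out(
  deltas=[0.194,-0.5955,0.06,-0.0157,0.26,0.1245,0.194,-0.5955,0.06,-0.0157,0.26,0.1245,0.194,-0.5955,0.06,-0.0157,0.26,0.1245,0.194,-0.5955,0.06,-0.0157,0.26,0.1245,0.194,-0.5955,0.06,-0.0157,0.26,0.1245],
)

```text
time: 2.35
eef_pos: [0.4671, -0.1361, 0.202]
tcp_rot: [0.989, -0.062, 0.13, 0.008]
contact_force: [0.8, -0.4, -0.4]
opening: 0.504
finger_force: 0.0
```

```bash
cat > pre.py <<'E'
from h import *
import sys
k=float(sys.argv[1])
n=R.from_euler("ZY",[-7.2,-15],degrees=True).apply([0,0,1]); g=np.array([.584,.161,.0715])
print("pre",delta(*target(g+n*k,-7.2,15)), ctrl.get_state()["eef_pos"],ctrl.get_state()["time"])
E
python3 pre.py .09
```

```text
pre [0.0421, -0.3094, 0.0754, 0.0001, -0.0002, -0.0004] [ 0.46710103 -0.13610135  0.20199515] 2.35
```

Call:
carry_out(
  deltas=[0.042,-0.3094,0.0754,0,0,0,0.042,-0.3094,0.0754,0,0,0,0.042,-0.3094,0.0754,0,0,0,0.042,-0.3094,0.0754,0,0,0,0.042,-0.3094,0.0754,0,0,0],
)

```text
time: 2.98
eef_pos: [0.5629, 0.1558, 0.1415]
tcp_rot: [0.99, -0.062, 0.13, 0.008]
contact_force: [0.8, -2.0, -0.8]
opening: 0.498
finger_force: 0.0
```

Call:
carry_out(
  deltas=[0,0,0,0,0,0],
)

```text
time: 3.1
eef_pos: [0.562, 0.1573, 0.14]
tcp_rot: [0.99, -0.059, 0.129, 0.007]
contact_force: [0.3, 0.0, 0.3]
opening: 0.498
finger_force: 0.0
```

```bash
python3 pre.py .0; python3 - <<'E'
from h import *
p,d=ctrl.read_camera("side"); q,_=ctrl.read_camera("top")
a=cv2.resize(p[130:210,250:350,::-1],None,fx=4,fy=4,interpolation=cv2.INTER_CUBIC);b=cv2.resize(q[170:250,210:300,::-1],None,fx=4,fy=4,interpolation=cv2.INTER_CUBIC)
cv2.imwrite("pics/pre.png",cv2.convertScaleAbs(np.hstack([a,b]),alpha=1.8))
E
```

```text
pre [0.0032, -0.0063, 0.0907, -0.002, 0.0036, 0.0059] [0.56202467 0.1572751  0.13999264] 3.1
```

View pics/pre.png

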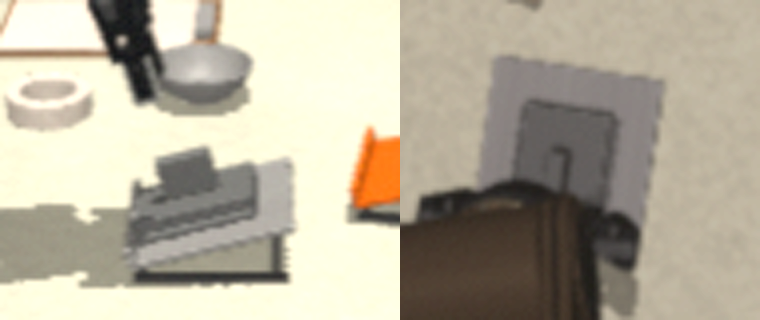

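The side crop shows the tilted fingers above the bar. In the top crop the bar runs up beneath the gripper. I'll centre the tool and go down.

Call:
carry_out(
  deltas=[0.003,-0.0063,0.03,-0.002,0.0036,0.006,0.003,-0.0063,0.06,-0.002,0.0036,0.006,0.003,-0.0063,0.08,-0.002,0.0036,0.006,0.003,-0.0063,0.089,-0.002,0.0036,0.006,0.003,-0.0063,0.089,-0.002,0.0036,0.006],
)

```text
time: 3.82
eef_pos: [0.5887, 0.1555, 0.0563]
tcp_rot: [0.989, -0.066, 0.131, 0.009]
contact_force: [0.7, -0.3, 0.3]
opening: 0.501
finger_force: 0.0
```

```bash
python3 pre.py .0; python3 -c "
from h import *
s=ctrl.get_state();print(s['contact_force'],s['finger_force'])"
```

```text
pre [-0.0013, -0.0049, 0.0029, 0.0019, -0.0019, -0.0075] [0.5887439  0.1554607  0.05626506] 3.825
[ 0.66025608 -0.33029624  0.26897831] 0.0
```

Call:
carry_out(
  deltas=[-0.001,-0.005,0.001,0.002,-0.002,-0.0075,-0.001,-0.005,0.001,0.002,-0.002,-0.0075],
)

```text
time: 4.08
eef_pos: [0.5892, 0.1621, 0.056]
tcp_rot: [0.989, -0.061, 0.131, 0.008]
contact_force: [-0.6, 0.0, -0.6]
opening: 0.501
finger_force: 0.0
```

Call:
carry_out(
  deltas=[0,0,0,0,0,0,0,0,0,0,0,0,0,0,0,0,0,0,0,0,0,0,0,0,0,0,0,0,0,0],
  grip=0,
  grip_force=60,
)

```text
time: 4.7
eef_pos: [0.5889, 0.1619, 0.0554]
tcp_rot: [0.99, -0.061, 0.131, 0.008]
contact_force: [-1.6, 1.9, 5.0]
opening: 0.154
finger_force: 59.3
```

```bash
python3 pre.py .0; python3 -c "
from h import *
s=ctrl.get_state();print(s)"
```

```text
pre [-0.0004, 0.0016, 0.0022, -0.001, -0.0006, 0.0017] [0.58891178 0.16194422 0.05539366] 4.7
{'time': 4.7, 'qpos': array([ 0.12898717,  0.24639334,  1.99923467, -0.10743177,  0.64415351,
        1.90140994]), 'dq': array([-0.00174409,  0.00103492,  0.00137557, -0.00130714, -0.00092265,
        0.00061935]), 'joint_efforts': array([-1.28597349e+00, -3.12578630e+01, -2.29243773e+01, -2.67302999e-01,
       -7.40147084e-01,  7.38505914e-03]), 'eef_pos': array([0.58891178, 0.16194422, 0.05539366]), 'tcp_rot': array([ 0.98950254, -0.06135511,  0.13060978,  0.00783303]), 'contact_force': array([-1.59095115,  1.9177978 ,  4.99102782]), 'wrist_torque': array([0.06513854, 0.27812348, 0.02878117]), 'finger_force': 59.33965981006622, 'opening': 0.15410914774021164}
```

Call:
carry_out(
  deltas=[0,0,-0.02,0,0,0,0,0,-0.05,0,0,0,0,0,-0.08,0,0,0,0,0,-0.11,0,0,0,0,0,-0.12,0,0,0],
)

```text
time: 5.32
eef_pos: [0.5583, 0.1655, 0.1723]
tcp_rot: [0.989, -0.061, 0.132, 0.008]
contact_force: [-0.5, 0.4, -1.3]
opening: 0.155
finger_force: 58.9
```

```bash
cat > lev.py <<'E'
from h import *
import sys
x,y,z,yaw=map(float,sys.argv[1:5])
s=ctrl.get_state();print(delta(*target([x,y,z],yaw)),s["eef_pos"],R.from_quat(s["tcp_rot"]).as_matrix().round(4)[:,2],s["contact_force"].round(1),s["opening"].round(3),s["finger_force"],s["time"])
E
python3 lev.py .60 -.05 .19 7.9
```

```text
Traceback (most recent call last):
  File "lev.py", line 4, in <module>
    s=ctrl.get_state();print(delta(*target([x,y,z],yaw)),s["eef_pos"],R.from_quat(s["tcp_rot"]).as_matrix().round(4)[:,2],s["contact_force"].round(1),s["opening"].round(3),s["finger_force"],s["time"])
                                                                                                                                                      ^^^^^^^^^^^^^^^^^^
AttributeError: 'float' object has no attribute 'round'
```

```bash
sed -i 's/s\["opening"\].round(3)/round(float(s["opening"]),3)/' lev.py; python3 lev.py .606 -.171 .18 7.9
```

```text
[0.0829, 0.3281, 0.0339, 0.0339, -0.263, -0.2603] [0.55830725 0.16552896 0.17225146] [ 0.2594 -0.0316 -0.9652] [-0.5  0.4 -1.3] 0.155 58.94131600856781 5.325
```

Call:
carry_out(
  deltas=[0.083,0.328,0.034,0.034,-0.263,-0.26,0.083,0.328,0.034,0.034,-0.263,-0.26,0.083,0.328,0.034,0.034,-0.263,-0.26,0.083,0.328,0.034,0.034,-0.263,-0.26,0.083,0.328,0.034,0.034,-0.263,-0.26],
)

```text
time: 5.95
eef_pos: [0.6002, -0.1385, 0.1585]
tcp_rot: [0.998, 0.069, -0.002, -0.001]
contact_force: [0.3, 0.2, -1.6]
opening: 0.151
finger_force: 59.0
```

Call:
carry_out(
  deltas=[0,0,0,0,0,0,0,0,0,0,0,0],
)

```text
time: 6.2
eef_pos: [0.6, -0.1362, 0.1589]
tcp_rot: [0.998, 0.068, -0.002, -0.001]
contact_force: [0.0, 0.4, -0.5]
opening: 0.154
finger_force: 59.0
```

```bash
python3 lev.py .606 -.171 .18 7.9
```

```text
[0.0012, 0.0353, -0.0022, -0.0021, 0.0049, -0.0013] [ 0.59995924 -0.13615907  0.15887869] [-0.0051  0.0014 -1.    ] [ 0.   0.4 -0.5] 0.154 59.00958716869354 6.2
```

```bash
python3 - <<'E'
from h import *
s=ctrl.get_state(); t=s["eef_pos"]; Rc=R.from_euler("Z",7.8,degrees=True)
ims=[]
for n in ("top","side"):
    p,d=ctrl.read_camera(n); w=cloud(n,d); np.savez(f"{n}1.npz",p=p,d=d,w=w)
    E=np.array(ctrl.camera_model(n)["extrinsics"]); print(n,"cam at",(-E[:3,:3].T@E[:3,3]).round(2))
    q=Rc.inv().apply((w-t).reshape(-1,3)).reshape(w.shape); 
    m=(abs(q[...,0])<.065)&(abs(q[...,1])<.05)&(q[...,2]<.008)&(q[...,2]>-.035)
    a=q[m]*1000; print(m.sum(),np.percentile(a,[1,5,25,50,75,95,99],axis=0).round(1).tolist())
    v,u=np.where(m); c=(int(u.mean()),int(v.mean())); print(c)
    ims.append(cv2.resize(p[c[1]-40:c[1]+40,c[0]-48:c[0]+48,::-1],None,fx=4,fy=4,interpolation=cv2.INTER_CUBIC))
cv2.imwrite("pics/held.png",cv2.convertScaleAbs(np.hstack(ims),alpha=1.8))
E
```

```text
top cam at [0.44 0.01 1.42]
3 [[-28.5, -34.0, -21.5], [-28.4, -33.7, -20.9], [-28.1, -32.3, -17.9], [-27.6, -30.6, -14.1], [-26.5, -30.0, -11.1], [-25.6, -29.5, -8.8], [-25.5, -29.4, -8.3]]
(373, 218)
side cam at [ 0.5  -0.96  0.63]
734 [[-46.2, -35.0, -22.1], [-45.4, -33.4, -19.2], [-28.1, -29.5, -12.2], [-4.9, -19.7, -5.8], [25.2, -5.0, -4.7], [44.9, 21.7, 0.3], [48.7, 27.8, 6.4]]
(313, 200)
```

View pics/held.png

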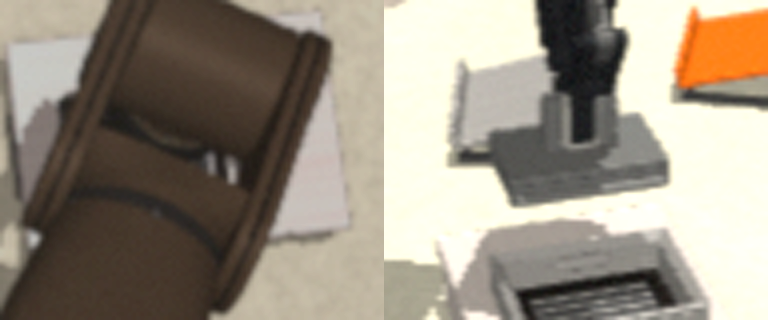

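The side crop shows the cover held level by its bar just above and behind the open frame. The top view is blocked by the arm. I'll fit the held cover and the frame in the same side camera.

```bash
python3 - <<'E'
from h import *
s=ctrl.get_state(); t=s["eef_pos"]
def rect(q,t):
    r=cv2.minAreaRect((q[:,:2]*1000).astype(np.float32)); print(t,len(q),np.round(r[0],1),np.round(r[1],1),round(r[2],2))
print(s["tcp_rot"], t, "tool yaw",np.degrees(np.arctan2(*R.from_quat(s["tcp_rot"]).as_matrix()[[1,0],0])))
w=np.load("side1.npz")["w"].reshape(-1,3); q=w-t
m=(abs(q[:,0])<.065)&(abs(q[:,1])<.055)&(q[:,2]<-.001)&(q[:,2]>-.03)
c=q[m]; rect(c,"cover rel tcp (side)"); rect(c[c[:,2]>-.009],"flat top")
f=c[(c[:,2]<-.009)&(c[:,1]<-.02)]; k=np.polyfit(f[:,0],f[:,1],1); print("front yaw",np.degrees(np.arctan(k[0])),len(f),"y at x=0",k[1])
ft=c[(c[:,2]>-.009)]; A=np.c_[ft[:,:2],np.ones(len(ft))]; print("plane",np.linalg.lstsq(A,ft[:,2],rcond=None)[0])
for n in ("side0","top0"):
    w=np.load(n+".npz")["w"].reshape(-1,3)
    for zz in (.066,.070,.074,.077):
        m=(abs(w[:,0]-.606)<.08)&(abs(w[:,1]+.171)<.07)&(w[:,2]>zz)&(w[:,2]<.09); rect(w[m],n+f" frame z>{zz}")
    m=(abs(w[:,0]-.606)<.12)&(abs(w[:,1]+.171)<.14)&(w[:,2]>.048)&(w[:,2]<.065); rect(w[m],n+" lid"); print("lid z",np.median(w[m][:,2]))
E
```

```text
[ 9.97583825e-01  6.94424484e-02 -1.99331871e-03 -5.34618262e-04] [ 0.60026854 -0.13493958  0.15960866] tool yaw 7.964095067258129
cover rel tcp (side) 694 [ 1.8 -3.9] [96.4 67. ] 7.89
flat top 439 [ 1.5 -1.9] [96.4 62.9] 7.89
front yaw 6.793393507185225 236 y at x=0 -0.03187724850586891
plane [-0.00682497  0.01203532 -0.00578505]
side0 frame z>0.066 720 [ 608.6 -172.2] [114.9  90.7] 7.37
side0 frame z>0.07 586 [ 608.6 -172.2] [114.9  90.7] 7.37
side0 frame z>0.074 426 [ 608.6 -172.2] [114.9  90.7] 7.37
side0 frame z>0.077 302 [ 608.6 -172.1] [114.9  90.6] 7.37
side0 lid 2924 [ 608.4 -171.6] [156.5 230.7] 7.93
lid z 0.054785829317119006
top0 frame z>0.066 447 [ 606.1 -170.3] [115.9  87.6] 7.59
top0 frame z>0.07 426 [ 606.1 -170.3] [115.9  87.6] 7.59
top0 frame z>0.074 366 [ 606.1 -170.3] [115.9  87.6] 7.59
top0 frame z>0.077 278 [ 605.8 -170.4] [115.4  87.6] 7.59
top0 lid 3942 [ 606.  -171.8] [156.6 224.5] 8.11
lid z 0.055117153747288886
```

```bash
python3 lev.py .6069 -.1706 .149 7.8
```

```text
[0.0017, 0.0363, 0.0296, -0.0013, 0.0039, 0.0029] [ 0.60026854 -0.13493958  0.15960866] [-4.1e-03  8.0e-04 -1.0e+00] [ 0.8 -0.6  0.1] 0.151 59.009073972702026 6.3
```

Call:
carry_out(
  deltas=[0.0017,0.0363,0.0,-0.0013,0.004,0.003,0.0017,0.0363,0.029,-0.0013,0.004,0.003,0.0017,0.0363,0.029,-0.0013,0.004,0.003,0.0017,0.0363,0.029,-0.0013,0.004,0.003],
)

```text
time: 6.8
eef_pos: [0.6076, -0.1709, 0.132]
tcp_rot: [0.998, 0.068, 0.001, 0.0]
contact_force: [0.4, -0.4, -1.2]
opening: 0.152
finger_force: 59.0
```

```bash
python3 lev.py .6069 -.1706 .149 7.8; python3 - <<'E'
from h import *
p,d=ctrl.read_camera("side"); w=cloud("side",d); s=ctrl.get_state();t=s["eef_pos"]
print(t, R.from_quat(s["tcp_rot"]).as_matrix()[:,2])
w=w.reshape(-1,3); q=w-t
m=(abs(q[:,0])<.065)&(abs(q[:,1])<.055)&(q[:,2]<-.001)&(q[:,2]>-.009)
r=cv2.minAreaRect((w[m][:,:2]*1000).astype(np.float32));print(r,np.median(w[m][:,2]))
cv2.imwrite("pics/above.png",cv2.convertScaleAbs(cv2.resize(p[180:290,265:375,::-1],None,fx=5,fy=5,interpolation=cv2.INTER_CUBIC),alpha=1.6))
E
```

```text
[-0.0006, -0.0004, 0.002, 0.001, -0.0016, 0.0003] [ 0.6075535  -0.17087935  0.13198073] [ 1.7e-03 -8.0e-04 -1.0e+00] [ 0.4 -0.4 -1.2] 0.152 59.034796357154846 6.8
[ 0.60794774 -0.1712352   0.13265625] [ 0.00298395 -0.00140632 -0.99999456]
((609.4967041015625, -172.82919311523438), (97.2572250366211, 63.87848663330078), 6.223978042602539) 0.12647546104464805
```

View pics/above.png

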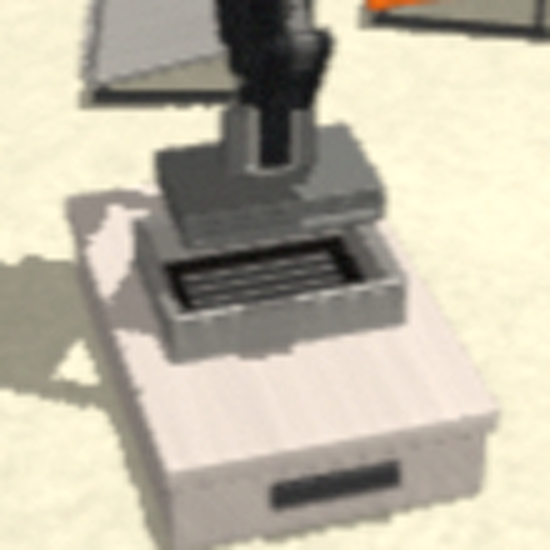

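The side crop shows the cover level and centred just above the frame opening. I'll lower it gently.

Call:
carry_out(
  deltas=[-0.0007,-0.0005,0.01,0.001,-0.002,0,-0.0007,-0.0005,0.018,0.001,-0.002,0,-0.0007,-0.0005,0.024,0.001,-0.002,0,-0.0007,-0.0005,0.027,0.001,-0.002,0],
)

```text
time: 7.35
eef_pos: [0.6063, -0.1717, 0.1037]
tcp_rot: [0.998, 0.067, -0.001, -0.0]
contact_force: [-0.2, -0.7, -0.2]
opening: 0.151
finger_force: 59.0
```

Call:
carry_out(
  deltas=[0,0,0.003,0,0,0,0,0,0.006,0,0,0,0,0,0.006,0,0,0],
)

```text
time: 7.72
eef_pos: [0.6065, -0.1718, 0.0983]
tcp_rot: [0.998, 0.067, -0.0, -0.0]
contact_force: [0.7, 0.8, -0.6]
opening: 0.153
finger_force: 59.0
```

```bash
python3 lev.py .6069 -.1706 .115 7.8
```

```text
[0.0006, -0.0011, 0.0023, -0.0002, 0.0009, -0.0016] [ 0.60649094 -0.17176672  0.0982885 ] [-9.e-04  1.e-04 -1.e+00] [ 0.7  0.8 -0.6] 0.153 59.03521656990051 7.725
```

Inside the lip with no contact force. I'll press slowly towards the catches.

Call:
carry_out(
  deltas=[0.0003,-0.0008,0.002,0,0.0005,-0.0015,0.0003,-0.0008,0.004,0,0.0005,-0.0015,0.0003,-0.0008,0.005,0,0.0005,-0.0015],
)

```text
time: 8.1
eef_pos: [0.6074, -0.1711, 0.0954]
tcp_rot: [0.998, 0.068, 0.0, 0.0]
contact_force: [-3.5, 1.7, 8.1]
opening: 0.154
finger_force: 60.3
```

Call:
carry_out(
  deltas=[0,0,0.0015,0,0,0,0,0,0.003,0,0,0,0,0,0.003,0,0,0],
)

```text
time: 8.48
eef_pos: [0.6087, -0.1715, 0.0938]
tcp_rot: [0.998, 0.068, 0.002, 0.001]
contact_force: [-1.1, 1.3, 7.8]
opening: 0.153
finger_force: 60.4
```

Call:
carry_out(
  deltas=[-0.001,0,0.001,0,0,0,-0.001,0,0.002,0,0,0,-0.001,0,0.002,0,0,0],
)

```text
time: 8.85
eef_pos: [0.6083, -0.1714, 0.0916]
tcp_rot: [0.998, 0.068, 0.003, 0.001]
contact_force: [1.6, 2.3, 4.6]
opening: 0.152
finger_force: 59.9
```

Call:
carry_out(
  deltas=[0,0,0.001,0,0,0,0,0,0.002,0,0,0,0,0,0.002,0,0,0],
)

```text
time: 9.22
eef_pos: [0.6047, -0.1707, 0.0844]
tcp_rot: [0.998, 0.068, -0.001, -0.0]
contact_force: [3.2, 0.0, -5.8]
opening: 0.151
finger_force: 58.4
```

```bash
python3 lev.py .6069 -.1706 .1025 7.8
```

```text
[0.0022, 0.0002, 0.0009, -0.0009, 0.0025, 0.0002] [ 0.60469559 -0.17071796  0.08443535] [-2.6e-03  6.0e-04 -1.0e+00] [ 3.2  0.  -5.8] 0.151 58.37943077087402 9.225
```

It snapped: force reversed and the TCP dropped to 0.084. Now I press down onto the gasket.

Call:
carry_out(
  deltas=[0.001,0,0.002,0,0.001,0,0.002,0,0.004,0,0.002,0,0.002,0,0.006,0,0.002,0,0.002,0,0.006,0,0.002,0],
)

```text
time: 9.72
eef_pos: [0.6076, -0.1709, 0.0814]
tcp_rot: [0.998, 0.068, 0.0, -0.0]
contact_force: [-3.1, 0.3, 5.4]
opening: 0.151
finger_force: 60.1
```

Call:
carry_out(
  deltas=[0,0,0.001,0,0,0,0,0,0.002,0,0,0,0,0,0.002,0,0,0],
)

```text
time: 10.1
eef_pos: [0.6078, -0.1709, 0.0804]
tcp_rot: [0.998, 0.068, 0.001, -0.0]
contact_force: [-5.1, 1.1, 8.3]
opening: 0.154
finger_force: 60.6
```

Call:
carry_out(
  deltas=[-0.001,0,0.0005,0,0,0,-0.001,0,0.001,0,0,0,-0.001,0,0.001,0,0,0,-0.001,0,0.001,0,0,0],
)

```text
time: 10.6
eef_pos: [0.6077, -0.171, 0.0801]
tcp_rot: [0.998, 0.068, 0.002, 0.0]
contact_force: [-3.3, 0.4, 9.3]
opening: 0.154
finger_force: 60.7
```

```bash
python3 lev.py .6069 -.1706 .0985 7.8; python3 - <<'E'
from h import *
p,d=ctrl.read_camera("side"); w=cloud("side",d).reshape(-1,3); t=ctrl.get_state()["eef_pos"]
q=w-t; m=(abs(q[:,0])<.04)&(abs(q[:,1])<.025)&(q[:,2]<.0)&(q[:,2]>-.012)
print("flat top z",np.median(w[m][:,2]),m.sum(),[ctrl.get_state()[k] for k in("contact_force","wrist_torque")])
cv2.imwrite("pics/end.png",cv2.convertScaleAbs(cv2.resize(p[180:290,265:375,::-1],None,fx=5,fy=5,interpolation=cv2.INTER_CUBIC),alpha=1.6))
E
```

```text
[-0.0008, -0.0005, 0.0006, 0.0004, -0.0035, -0.0] [ 0.60774059 -0.17096347  0.08011481] [ 3.5e-03  1.0e-04 -1.0e+00] [-3.3  0.4  9.3] 0.154 60.704712867736816 10.6
flat top z 0.07465899869916338 276 [array([-3.14120267,  2.18714193,  9.78594206]), array([ 0.40189733,  0.67016841, -0.00205309])]
```

View pics/end.png

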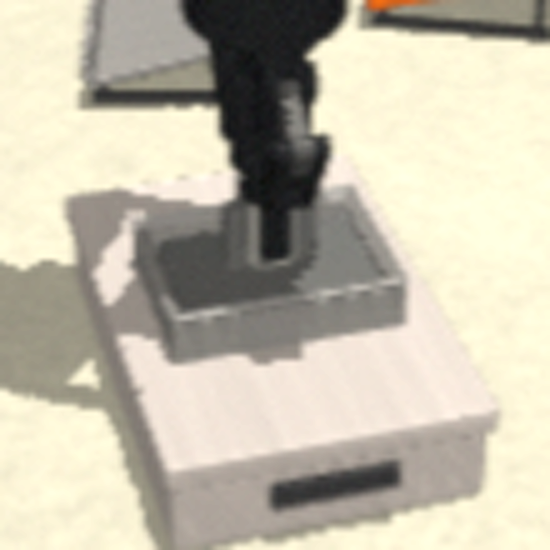

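The picture shows the cover sitting level inside the frame. Its flat top is at 74.7 mm, so the gasket is pressed about 3 mm, and the push is about 9.5 N.

```bash
python3 -c "
from h import *
print(ctrl.sign_off())"
```

```text
the job is handed in; nothing more can be done
None
```

The cover is snapped into the frame and pressed onto the gasket with about 9.5 N, still gripped by its bar; the job is handed in, and sign-off returned no verdict.

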